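# Proof-pull the spring-anchor pin of a casting

## Task

Check that the headed spring-anchor pin in the clamped casting holds: take the tubular spring gauge off its rest by the barrel, put its eye down over the pin, and pull level and square to the casting's front edge, away from the casting, until the broad ring mark on the scale rod stands at the mouth of the barrel. Do not pull past the thin line that follows the broad mark, and leave the other things on the bench where they are. Finish while still holding the gauge at the mark, in the gripper and clear of the bench.

Things in the scene. Friction and masses are not known exactly. Their poses are not given: they have to be found in the camera images.
- gauge: tubular spring gauge, loose, 130 to 200 g: aluminium barrel 22 mm in diameter, 120 mm long, with square steel collars (26 mm square, 14 mm long) at its ends, small hanging ring at the tail (to 82 mm behind the origin). Origin on the axis midway between the collars, +x along the axis to the eye, z up. On the rest its axis is level, 43 mm above the bench; 92 mm of bare barrel to grip
- mouth (a point): the mouth of the barrel, on the axis 60 mm ahead of the gauge's origin, where the scale rod comes out
- scale_rod (a joint): how far the white scale rod (13 mm in diameter) is out of the barrel, m: 0 fully in, stop at 0.060. Thin black lines round it reach the mouth at 0.010, 0.020, 0.030, 0.050; the broad black ring mark (5 mm wide) has its middle at the mouth at 0.040. The spring needs 1 N to start, then 0.25 N more per mm: 11 N at the broad mark
- eye (a point): centre of the round steel wire eye at the rod's end, on the axis, 98 mm ahead of the gauge's origin with the rod fully in; wire 4 mm thick, inside diameter 20 mm, outside 28 mm, flat in the gauge's x-y plane
- rest: the gauge's black rest, fixed: base 150 x 56 x 10 mm, two open-topped saddles 12 mm thick, 53 mm either side of its middle, 40 mm high over their lips, which carry the collars. Origin at the middle of its underside, +x along the gauge towards the eye; the gauge lifts straight up
- anchor_pin: steel spring-anchor pin, fixed, upright on a boss by the middle of the casting's front edge: neck 7 mm in diameter, 20 mm tall, round head 10 mm wide, 4 mm thick. Origin at the neck's foot, 62 mm above the bench; z up, x square to the front edge, pointing into the casting; the edge is 15 mm off towards -x, bench clear beyond. The two dowels near the front corners are headless, 12 mm tall
- fixture: steel base plate 230 x 300 x 12 mm, fixed, with the ribbed aluminium casting (170 x 200 mm, top at about 62 mm) on posts, held by two toggle clamps at the back, handles 150 mm high. Origin at the middle of the plate's underside, x and y as the pin's; the pin is 90 mm from it towards -x and 20 mm towards +y
- spares_tray: bystander: open grey tray of spare pins, 120 x 90 x 30 mm, origin at the middle of its underside
- stamp: bystander: black and silver hand stamp standing upright, 34 mm square, 70 mm tall, origin under its middle
- plug_gauge: bystander: steel plug gauge standing on its end, 40 mm in diameter, 90 mm tall, origin under its middle
- tape: bystander: roll of paper tape lying flat, 90 mm in diameter, 19 mm tall, origin under its middle
- magnet: bystander: round dark magnet, 32 mm in diameter, 10 mm tall, origin under its middle
- caliper: bystander: caliper lying flat, 200 mm long, up to 12 mm tall, origin under the middle of its beam
Mind the look-alikes: they are no part of the job. There is more than one size of the gauge; the job needs the largest.

How it is judged:
By the outcome, as a careful person would: the job done as asked, in the order asked, and still so for the second after the job is handed in, while the arm keeps its last pose, push and grip.
It also fails if it takes over 38 s, if anything falls off the work surface, if the arm or the gripper's body presses on something with over 40 N, if the wrist force passes 120 N, or if a joint passes its speed limit or range.

## Robot

A 6-joint arm with a two-finger parallel gripper is mounted at the origin on the work surface. World frame = base frame: x ahead of the robot, y to its left, z up, the work surface at z = 0. Lengths are in m, angles in rad, forces in N, time in s.
With the tool pointing down it reaches from about 0.4 to 0.825 m from the base axis. Payload 7 kg.
Tool frame: the origin (TCP) lies midway between the tips of the shut fingers; the grasp point (between the pads) lies hold_point_z behind it (hold_point_z is the distance from the TCP to the grasp point, in m); z points along the fingers, y is the line along which they close (so a half turn about z gives the same grasp; the last joint's range is limited). The gripper opens to 88 mm and grips with 3 to 60 N. Pads are 19 mm wide; open, the fingers measure 130 mm over their backs; the gripper's body (78 mm by 193 mm) begins 47 mm behind the grasp point.
Start: joints at [0.288, 0.359, 0.012, 0, -1.224, -0.288], TCP at [0.675, -0, 0.227] pointing down, gripper open.
Joint ranges: [-3.07, 3.07], [-1.43, 2.12], [-1.02, 1.25], [-3.03, 1.67], [-3.05, -0], [-3.03, 3.03]. Speed limits (rad/s): [2.39, 2.39, 3.01, 3.14, 3.14, 3.14].

## Interface

Orientations are given as [roll, pitch, yaw] about the fixed x, y, z axes, in that order (R = Rz(yaw) Ry(pitch) Rx(roll)).
In Python, from station import * gives the robot as it stands.
- The arm moves only by the tool apply_moves, never from a script. Its argument "steps" is a list of rows, each an object with "translation": the shift along the world's x, y, z scaled (see below), a list of three; "rotation": the turn, a rotation vector about the world's x, y, z scaled (see below), a list of three. A call has exactly 10 rows; each row is the pose to reach, as a shift and turn from the pose commanded when the call began; what a row does not reach only later rows make up. The controller multiplies each number of a shift by 250 mm and each number of a turn by 30 degrees. A row lasts 1/12 s, in which the tool goes at most 41.7 mm and 7.16 degrees, less where a joint would pass 70% of its speed; a pose out of reach is approached as far as the arm can. A call with a number of a shift or a turn outside -1 to 1 is refused whole. A call with a gripper value outside its range is refused whole. "jaw" is the closure, from -1 (fully open) to 1 (shut), so that 0 is half open, set as the call begins (left out, the last holds). The fingers move at their own pace and stop on an object; "newtons" is the grip in N (left out, the last holds). Time passes only in rows, so rows that repeat a pose let the fingers close, or fill a call up. It gives the time, the measured TCP pose, the force, the opening and the grip force at its end, in the units of the state.
- get_state(): the state, without advancing time (a new reading comes with each control period).
- grab_frame(name): name is "scene" or "side" or "wrist"; returns the picture (384x512x3 uint8, blue, green, red); there is no depth.
- camera_model(name): a dict with "fx", "fy", "cx", "cy" (pixels), "k1" (the pictures are not rectified: a ray, as slopes to the right and down, at radius r is drawn at 1 + k1 r^2 times it, then the intrinsics apply), "xyz" and "rotation" of the camera in the world. Camera axes: x right, y down, z forward; pixel columns grow to the right and rows downward; lengths in m; the calibration is good to about 2 mm. A picture is of the moment at which its call begins: read the wrist's pose just before it. camera_model takes no time and is no camera call; for the wrist camera it gives the pose at the moment of the call.
- job_done(): hands the job in; it is judged then, once.
The state is a dict: "t": time; "q": joint angles; "qd": joint speeds; "joint_efforts": joint torques, N m; "eef_pos": TCP position; "ee_rot": TCP orientation; "force": force on the tool from outside, world axes, zero at the start; "moment": the same for the moment, N m; "width": finger opening in m; "gripper_force": force on a finger pad.
Only numpy, scipy, OpenCV 4.12 (cv2) and the standard library are available. Lean on these libraries where they do the work, as an engineer would, in place of code of your own. Each camera call takes 0.05 s, during which the arm holds its last target. There are 200 camera calls.

## Working session

There is one attempt and no reset: what is moved stays moved. The work goes in short steps, Python scripts to look and compute and a tool call to move; the robot and the scene stay as the last step left them, time stands still between calls to the robot, and variables do not carry over. Pictures are saved under pics/ and viewed, at most 10 in all, crops included, and the job is handed in when it is done.

Besides the shell and the picture viewer there is one more tool, called after "Call:" as a command line: name --argument value ..., lists and objects as JSON in quotes. apply_moves: Moves the arm, as the interface text tells. Shifts and turns lie within -1 to 1; 1 stands for 250 mm of shift or 30 degrees of turn. Its arguments: {"type":"object","properties":{"steps":{"type":"array"},"jaw":{"type":"number"},"newtons":{"type":"number"}},"required":["steps"]}

```bash
mkdir -p pics; ls; python3 - <<'E'
from station import *
import cv2
s=get_state();print(s)
for n in("scene","side","wrist"):
    m=camera_model(n);print(n,{k:(v.tolist() if hasattr(v,'tolist') else v) for k,v in m.items()})
    cv2.imwrite(f"pics/{n}0.png",grab_frame(n))
E
```

```text
pics
{'t': 0.0, 'q': array([ 2.88088792e-01,  3.59423316e-01,  1.10714439e-02, -3.34593601e-04,
       -1.22407957e+00, -2.88113954e-01]), 'qd': array([6.34627583e-04, 4.86474705e-05, 8.79102182e-05, 9.62975838e-04,
       1.45665740e-03, 1.56739202e-03]), 'joint_efforts': array([-8.00930356e-04, -5.82726967e+01,  2.93058443e+01,  6.99745238e+00,
        6.93249181e-03, -2.06530804e-04]), 'eef_pos': array([ 6.74526348e-01, -3.58755966e-05,  2.25607395e-01]), 'ee_rot': array([ 3.13993555e+00, -1.63080292e-04, -1.57093531e+00]), 'force': array([-0.5355566 ,  0.23602076,  0.85399992]), 'moment': array([ 0.03512339, -0.02918007, -0.02344704]), 'gripper_force': 0.0, 'width': 0.08746523003202236}
scene {'fx': 436.1087315965954, 'fy': 436.1087315965954, 'cx': 253.91886718476113, 'cy': 191.3230871018162, 'k1': 0.02864766721295043, 'xyz': [1.295169973959634, 0.336392599400206, 1.080925688827718], 'rotation': [-2.4439718612300867, -0.011334568494102859, 1.9595583087886217]}
side {'fx': 377.2197215301739, 'fy': 377.2197215301739, 'cx': 258.23092940972384, 'cy': 188.30662076112736, 'k1': 0.027976530095830076, 'xyz': [0.3845932129541754, 0.9179608963640771, 0.7488072956690122], 'rotation': [-2.202801287281004, 0.003715243473276564, -3.001819450721332]}
wrist {'fx': 272.250128850295, 'fy': 272.250128850295, 'cx': 250.20980157391247, 'cy': 191.28681714606674, 'k1': -0.049635978075281764, 'xyz': [0.6754657552291181, -0.07482146307366089, 0.38498187330882977], 'rotation': [2.8627267784484265, -0.001706437827803775, -3.1414091635447314]}
```

View pics/scene0.png

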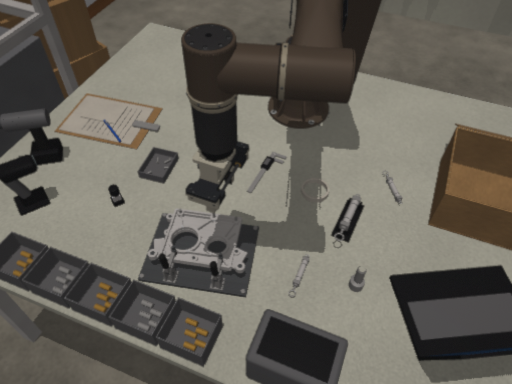

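View pics/side0.png

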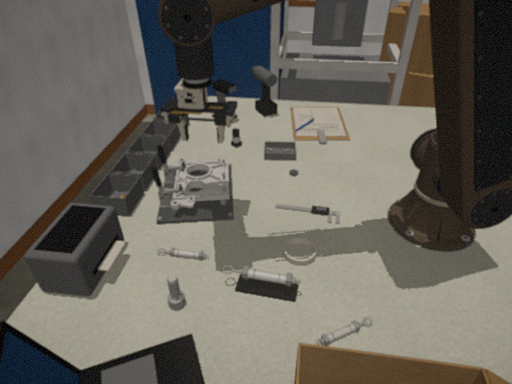

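The scene shows the rested gauge at about (347,217), with its eye at (338,240). The fixture is at (200,250), clamps on the far side, so its front edge faces the robot. In the side view the gauge is at (268,278) with its eye at (229,272), and the fixture is at (196,190). I'll zoom in on these next.

```bash
python3 - <<'E'
import cv2,numpy as np
a=cv2.imread('pics/scene0.png');b=cv2.imread('pics/side0.png')
def c(i,x,y,w,h): return cv2.resize(i[y:y+h,x:x+w],(400,300),interpolation=cv2.INTER_CUBIC)
p=[c(a,310,190,80,60),c(a,140,200,120,90),c(b,215,255,100,75),c(b,150,150,100,75)]
cv2.imwrite('pics/z0.png',np.vstack([np.hstack(p[:2]),np.hstack(p[2:])]))
E
cat > h.py <<'E'
from station import *
import cv2,numpy as np
from scipy.spatial.transform import Rotation as R
def ray(m,u,v):
    xd=(u-m['cx'])/m['fx'];yd=(v-m['cy'])/m['fy'];x,y=xd,yd
    for _ in range(20):
        f=1+m['k1']*(x*x+y*y);x,y=xd/f,yd/f
    d=R.from_euler('xyz',m['rotation']).apply([x,y,1.]);return np.array(m['xyz']),d
def plane(m,u,v,z):
    o,d=ray(m,u,v);return o+d*(z-o[2])/d[2]
def tri(m1,p1,m2,p2):
    o1,d1=ray(m1,*p1);o2,d2=ray(m2,*p2)
    t=np.linalg.lstsq(np.c_[d1,-d2],o2-o1,rcond=None)[0]
    a,b=o1+t[0]*d1,o2+t[1]*d2;return (a+b)/2,np.linalg.norm(a-b)
def proj(m,P):
    x,y,z=R.from_euler('xyz',m['rotation']).inv().apply(np.array(P)-m['xyz']);x/=z;y/=z
    f=1+m['k1']*(x*x+y*y);return m['fx']*x*f+m['cx'],m['fy']*y*f+m['cy']
E
```

```text
(no output)
```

View pics/z0.png

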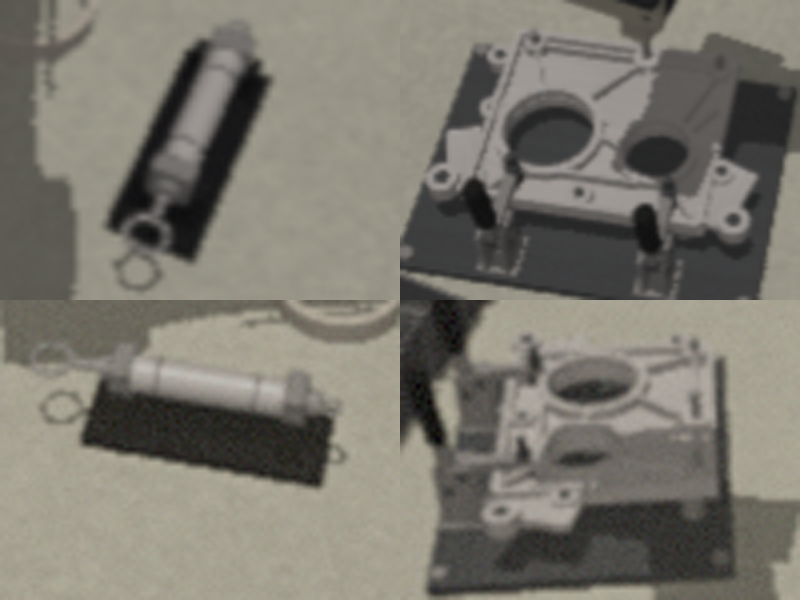

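Top-left panel: the eye is at (147,231) and the collars at (172,172) and (232,48). In the side panel the eye is at (53,60) and the collars at (120,66) and (295,96). The pin is probably at scene panel (248,45) and side panel (295,100). Next I'll triangulate these.

```bash
python3 - <<'E'
from h import *
a=camera_model('scene');b=camera_model('side')
g=lambda x,y:(310+x/5,190+y/5); s=lambda x,y:(215+x/4,255+y/4)
for n,p,q in(('eye',(147,231),(53,60)),('fc',(172,172),(120,66)),('rc',(232,48),(295,96))):
    print(n,tri(a,g(*p),b,s(*q)),plane(a,*g(*p),.043),plane(b,*s(*q),.043))
f=lambda x,y:(140+x/3.333,200+y/3.333); k=lambda x,y:(150+x/4,150+y/4)
print('pin',tri(a,f(248,48),b,k(295,105)),plane(a,*f(248,52),.07))
print('plate R corners',plane(a,*f(397,90),.012),plane(a,*f(355,298),.012),plane(a,*f(80,43),.012),'side',plane(b,*k(335,278),.012),plane(b,*k(322,60),.012),plane(b,*k(30,292),.012))
E
```

```text
eye (array([0.54657971, 0.30720956, 0.04305643]), np.float64(0.0016647825786030273)) [0.54577966 0.3066372  0.043     ] [0.54699885 0.30804143 0.043     ]
fc (array([0.50432028, 0.31010815, 0.04766879]), np.float64(0.0021293368559808755)) [0.49973273 0.30927222 0.043     ] [0.5056627  0.30720073 0.043     ]
rc (array([0.39843662, 0.31951514, 0.04746617]), np.float64(0.0002501091846307286)) [0.39443112 0.31936301 0.043     ] [0.39859727 0.31583821 0.043     ]
pin (array([ 0.63322283, -0.04557026,  0.07263911]), np.float64(7.121589020710962e-05)) [ 0.6354302  -0.04466943  0.07      ]
plate R corners [0.58430261 0.07510664 0.012     ] [0.78737085 0.11997268 0.012     ] [ 0.64772632 -0.21290348  0.012     ] side [0.57772352 0.08696017 0.012     ] [ 0.64660941 -0.20581058  0.012     ] [0.79655047 0.13229696 0.012     ]
```

```bash
python3 - <<'E'
import cv2
i=cv2.imread('pics/wrist0.png');cv2.imwrite('pics/w0b.png',cv2.resize(i,(800,600)))
E
```

```text
(no output)
```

View pics/w0b.png

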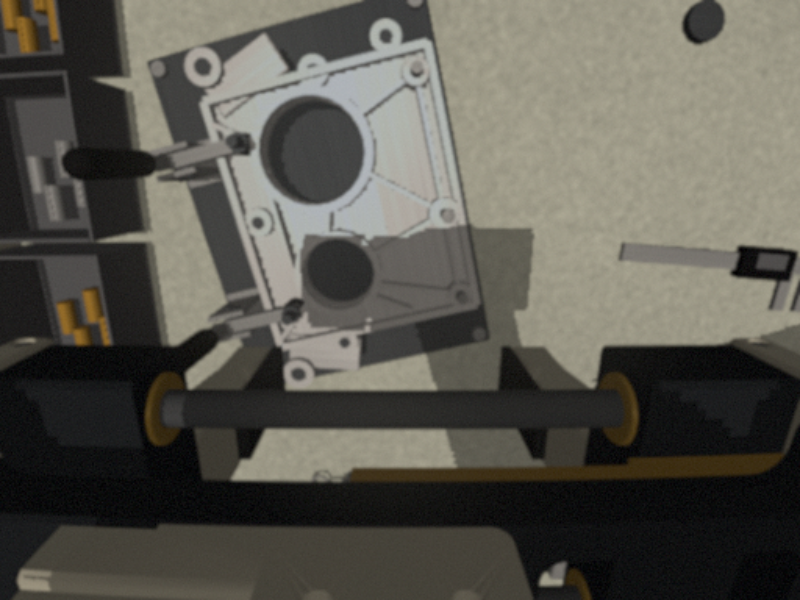

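The wrist view shows the fixture from above. The pin head is at about (446,213) in the middle of the front edge, with dowels at (417,70) and (461,296). The edge runs from (430,42) to (480,303).

```bash
python3 - <<'E'
from h import *
m=camera_model('wrist');w=lambda x,y:(x/1.5625,y/1.5625)
print(m['xyz'],m['rotation'])
for n,p,z in(('pin',(446,213),.086),('d1',(417,70),.074),('d2',(461,296),.074),('e1',(430,42),.062),('e2',(480,303),.062),('plate1',(427,0),.012),('plate2',(488,340),.012)):
    print(n,plane(m,*w(*p),z))
im=cv2.imread('pics/wrist0.png');c=cv2.resize(im[100:215,240:330],None,fx=5,fy=5,interpolation=cv2.INTER_CUBIC)
a=cv2.imread('pics/scene0.png')[200:235,190:240];a=cv2.resize(a,None,fx=7,fy=7,interpolation=cv2.INTER_CUBIC)
o=np.zeros((575,800,3),np.uint8);o[:,:450]=c;o[:245,450:800]=a;cv2.imwrite('pics/z1.png',o)
E
```

```text
[ 0.67550246 -0.0748239   0.38510358] [ 2.86271996e+00 -1.48630985e-03 -3.14138877e+00]
pin [ 0.63688189 -0.05112046  0.086     ]
d1 [ 0.65765715 -0.14475864  0.074     ]
d2 [0.62175346 0.01198487 0.074     ]
e1 [ 0.64829636 -0.1653197   0.062     ]
e2 [0.60427554 0.0211066  0.062     ]
plate1 [ 0.64698245 -0.2094159   0.012     ]
plate2 [0.58353728 0.07229809 0.012     ]
```

View pics/z1.png

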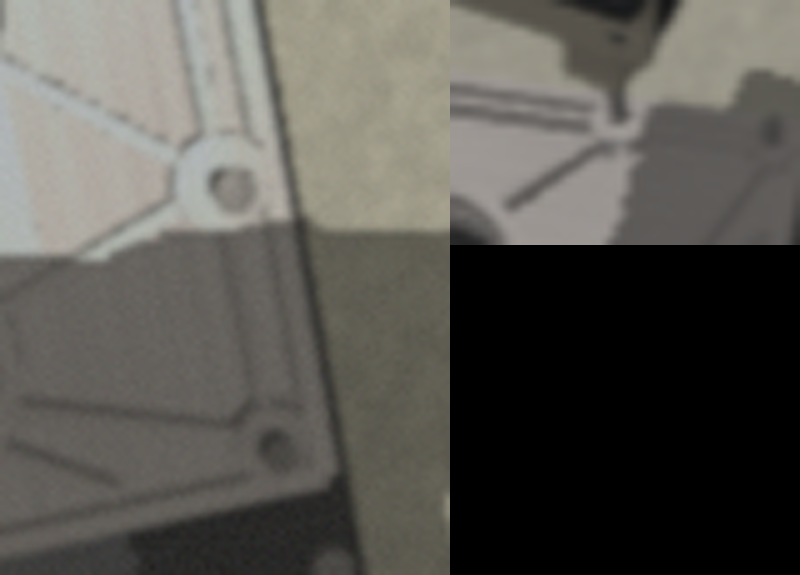

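The pin head is at wrist crop (235,188), which is image pixel (287,137.6), so about (0.635,-0.050). The casting yaw comes out at about 0.226 rad. Before approaching I'll check the tape clearance and the grasp point.

```bash
python3 - <<'E'
from h import *
import station
print('hpz',getattr(station,'hold_point_z',None),[n for n in dir(station) if not n.startswith('_')][:40])
m=camera_model('wrist');print('pin',plane(m,287,137.6,.086),'d2',plane(m,240+277/5,100+448/5,.074))
a=camera_model('scene');b=camera_model('side')
print('tape',plane(a,316,190,.01),plane(b,300,250,.01))
E
```

```text
hpz 0.0188 ['Unreachable', 'camera_model', 'get_state', 'grab_frame', 'hold_point_z', 'job_done']
pin [ 0.63514079 -0.04975428  0.086     ] d2 [0.62131536 0.01218233 0.074     ]
tape [0.37720533 0.18937364 0.01      ] [0.37651202 0.18379655 0.01      ]
```

Call:
apply_moves --steps '[{"translation": [0,0.1,0],"rotation": [0,0,0.23]},{"translation": [-0.08,0.24,0],"rotation": [0,0,0.46]},{"translation": [-0.16,0.38,0],"rotation": [0,0,0.69]},{"translation": [-0.24,0.52,0],"rotation": [0,0,0.9]},{"translation": [-0.32,0.66,0],"rotation": [0,0,1]},{"translation": [-0.4,0.8,0],"rotation": [0,0,1]},{"translation": [-0.45,0.9,0],"rotation": [0,0,1]},{"translation": [-0.45,0.9,0],"rotation": [0,0,1]},{"translation": [-0.45,0.9,0],"rotation": [0,0,1]},{"translation": [-0.45,0.9,0],"rotation": [0,0,1]}]'

```text
t: 0.98
eef_pos: [0.5624, 0.225, 0.2264]
ee_rot: [3.141, -0.0, -1.046]
force: [-0.1, -0.2, 0.7]
width: 0.0876
gripper_force: 0.0
```

Call:
apply_moves --steps '[{"translation": [-0.1,0.08,0],"rotation": [0,0,0.23]},{"translation": [-0.2,0.16,0],"rotation": [0,0,0.46]},{"translation": [-0.3,0.24,0],"rotation": [0,0,0.69]},{"translation": [-0.4,0.32,0],"rotation": [0,0,0.9]},{"translation": [-0.45,0.36,0],"rotation": [0,0,1]},{"translation": [-0.45,0.36,0],"rotation": [0,0,1]},{"translation": [-0.45,0.36,0],"rotation": [0,0,1]},{"translation": [-0.45,0.36,0],"rotation": [0,0,1]},{"translation": [-0.45,0.36,0],"rotation": [0,0,1]},{"translation": [-0.45,0.36,0],"rotation": [0,0,1]}]'

```text
t: 1.82
eef_pos: [0.4508, 0.3141, 0.2263]
ee_rot: [3.141, -0.0, -0.526]
force: [0.9, 0.5, 0.2]
width: 0.0874
gripper_force: 0.0
```

Call:
apply_moves --steps '[{"translation": [0,0,0],"rotation": [0,0,0.21]},{"translation": [0,0,-0.05],"rotation": [0,0,0.42]},{"translation": [0,0,-0.1],"rotation": [0,0,0.63]},{"translation": [0,0,-0.15],"rotation": [0,0,0.84]},{"translation": [0,0,-0.2],"rotation": [0,0,0.84]},{"translation": [0,0,-0.2],"rotation": [0,0,0.84]},{"translation": [0,0,-0.2],"rotation": [0,0,0.84]},{"translation": [0,0,-0.2],"rotation": [0,0,0.84]},{"translation": [0,0,-0.2],"rotation": [0,0,0.84]},{"translation": [0,0,-0.2],"rotation": [0,0,0.84]}]'

```text
t: 2.65
eef_pos: [0.4504, 0.3152, 0.1774]
ee_rot: [-3.141, -0.001, -0.084]
force: [0.5, 0.7, -0.6]
width: 0.0876
gripper_force: 0.0
```

```bash
python3 - <<'E'
from h import *
s=get_state();print(s['eef_pos'],s['ee_rot'])
m=camera_model('wrist');print(m['xyz'],m['rotation'])
i=grab_frame('wrist');cv2.imwrite('pics/w1.png',i)
for P in([.45,.315,.043],[.547,.307,.043],s['eef_pos']):print(proj(m,P))
cv2.imwrite('pics/w1b.png',cv2.resize(i,(800,600),interpolation=cv2.INTER_CUBIC))
E
```

```text
[0.45037645 0.31523373 0.17738112] [-3.14050814e+00 -7.76974391e-04 -8.42903618e-02]
[0.52494438 0.30831342 0.33669871] [ 2.86315525e+00  1.07192471e-03 -1.65476352e+00]
(np.float64(250.15345836323934), np.float64(183.75841705379435))
(np.float64(249.98847723021277), np.float64(91.50472305174489))
(np.float64(249.47243505565334), np.float64(235.43125697387606))
```

View pics/w1b.png

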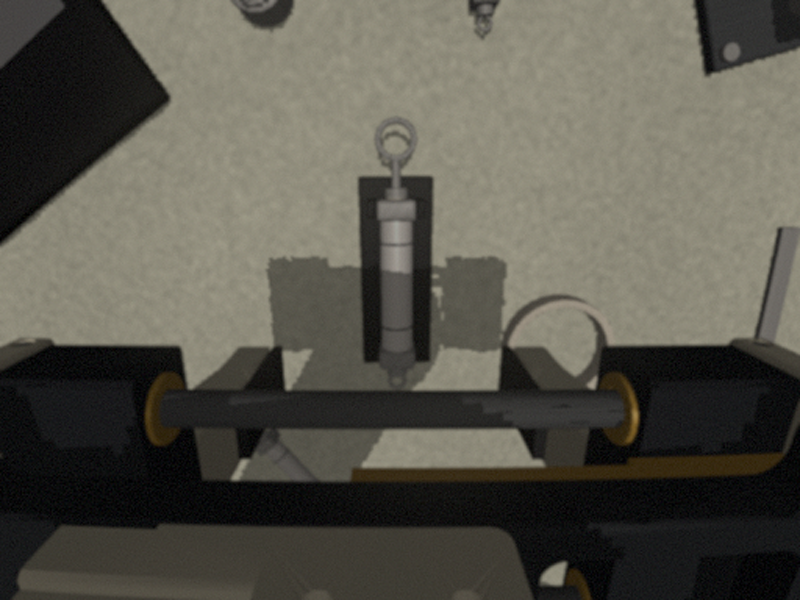

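The wrist view shows the gauge in line with the tool, its axis at x≈397 (image pixel 254, 250 expected) and its eye at (396,138). It needs about 3.5 mm towards -y and 2 mm forward. Then I descend and grip.

Call:
apply_moves --steps '[{"translation": [0.008,-0.014,-0.08],"rotation": [0,0,0]},{"translation": [0.008,-0.014,-0.16],"rotation": [0,0,0]},{"translation": [0.008,-0.014,-0.24],"rotation": [0,0,0]},{"translation": [0.008,-0.014,-0.32],"rotation": [0,0,0]},{"translation": [0.008,-0.014,-0.4],"rotation": [0,0,0]},{"translation": [0.008,-0.014,-0.48],"rotation": [0,0,0]},{"translation": [0.008,-0.014,-0.55],"rotation": [0,0,0]},{"translation": [0.008,-0.014,-0.59],"rotation": [0,0,0]},{"translation": [0.008,-0.014,-0.61],"rotation": [0,0,0]},{"translation": [0.008,-0.014,-0.61],"rotation": [0,0,0]}]'

```text
t: 3.53
eef_pos: [0.4518, 0.3113, 0.0235]
ee_rot: [3.14, 0.001, -0.084]
force: [-0.4, 0.4, -0.3]
width: 0.0876
gripper_force: 0.0
```

Call:
apply_moves --steps '[{"translation": [0,0,0],"rotation": [0,0,0]},{"translation": [0,0,0],"rotation": [0,0,0]},{"translation": [0,0,0],"rotation": [0,0,0]},{"translation": [0,0,0],"rotation": [0,0,0]},{"translation": [0,0,0],"rotation": [0,0,0]},{"translation": [0,0,0],"rotation": [0,0,0]},{"translation": [0,0,0],"rotation": [0,0,0]},{"translation": [0,0,0],"rotation": [0,0,0]},{"translation": [0,0,0],"rotation": [0,0,0]},{"translation": [0,0,0],"rotation": [0,0,0]}]' --jaw 1 --newtons 40

```text
t: 4.37
eef_pos: [0.452, 0.3115, 0.024]
ee_rot: [3.142, 0.0, -0.084]
force: [-0.2, 0.6, -0.1]
width: 0.0268
gripper_force: 0.0
```

Call:
apply_moves --steps '[{"translation": [0,0,0],"rotation": [0,0,0]},{"translation": [0,0,0],"rotation": [0,0,0]},{"translation": [0,0,0],"rotation": [0,0,0]},{"translation": [0,0,0],"rotation": [0,0,0]},{"translation": [0,0,0.04],"rotation": [0,0,0]},{"translation": [0,0,0.1],"rotation": [0,0,0]},{"translation": [0,0,0.18],"rotation": [0,0,0]},{"translation": [0,0,0.26],"rotation": [0,0,0]},{"translation": [0,0,0.34],"rotation": [0,0,0]},{"translation": [0,0,0.4],"rotation": [0,0,0]}]'

```text
t: 5.2
eef_pos: [0.4522, 0.3117, 0.1264]
ee_rot: [-3.14, -0.001, -0.084]
force: [-0.9, 0.1, -1.6]
width: 0.0208
gripper_force: 40.0
```

Call:
apply_moves --steps '[{"translation": [0,-0.06,0],"rotation": [0,0,0.06]},{"translation": [0,-0.16,0],"rotation": [0,0,0.13]},{"translation": [0,-0.28,0],"rotation": [0,0,0.2]},{"translation": [0,-0.4,0],"rotation": [0,0,0.27]},{"translation": [0,-0.52,0],"rotation": [0,0,0.34]},{"translation": [0,-0.64,0],"rotation": [0,0,0.4]},{"translation": [0,-0.76,0],"rotation": [0,0,0.46]},{"translation": [0,-0.86,0],"rotation": [0,0,0.52]},{"translation": [0,-0.94,0],"rotation": [0,0,0.58]},{"translation": [0,-1.0,0],"rotation": [0,0,0.592]}]'

```text
t: 6.03
eef_pos: [0.4514, 0.0597, 0.1247]
ee_rot: [-3.141, -0.0, 0.227]
force: [-0.3, 0.2, -1.7]
width: 0.021
gripper_force: 40.0
```

Call:
apply_moves --steps '[{"translation": [0.03,-0.08,0],"rotation": [0,0,0]},{"translation": [0.09,-0.18,0],"rotation": [0,0,0]},{"translation": [0.16,-0.28,0],"rotation": [0,0,0]},{"translation": [0.22,-0.38,0],"rotation": [0,0,0]},{"translation": [0.27,-0.46,0],"rotation": [0,0,0]},{"translation": [0.3,-0.51,0],"rotation": [0,0,0]},{"translation": [0.3,-0.535,0],"rotation": [0,0,0]},{"translation": [0.3,-0.535,0],"rotation": [0,0,0]},{"translation": [0.3,-0.535,0],"rotation": [0,0,0]},{"translation": [0.3,-0.535,0],"rotation": [0,0,0]}]'

```text
t: 6.87
eef_pos: [0.5264, -0.0717, 0.1243]
ee_rot: [-3.141, -0.0, 0.227]
force: [-0.7, -0.2, -2.3]
width: 0.0212
gripper_force: 40.0
```

```bash
python3 - <<'E'
from h import *
s=get_state();print(s['eef_pos'],s['ee_rot'],s['force'])
m=camera_model('wrist');print(m['xyz'],m['rotation'])
i=grab_frame('wrist');cv2.imwrite('pics/w2.png',i)
j=grab_frame('side');cv2.imwrite('pics/s2.png',j)
ez=s['eef_pos'][2]+.0188
P=s['eef_pos']+np.array([.098*np.cos(.226),.098*np.sin(.226),.0188])
print('eye exp',proj(m,P),proj(camera_model('side'),P),'pin',proj(m,[.635,-.05,.086]),proj(camera_model('side'),[.635,-.05,.086]))
c=cv2.resize(i[40:200,150:350],(600,480),interpolation=cv2.INTER_CUBIC)
d=cv2.resize(j[130:210,185:285],(200,160),interpolation=cv2.INTER_CUBIC)
o=np.zeros((480,800,3),np.uint8);o[:,:600]=c;o[:160,600:]=d;cv2.imwrite('pics/z2.png',o)
E
```

```text
[ 0.52642879 -0.07170875  0.12430292] [-3.14139398e+00 -3.94996745e-05  2.26552581e-01] [-0.70967789 -0.1516476  -2.3068358 ]
[ 0.59951348 -0.05556718  0.28356919] [ 2.86243207e+00  2.29968605e-04 -1.34394259e+00]
eye exp (np.float64(248.96733963213399), np.float64(63.70557682128653)) (np.float64(226.30572400562974), np.float64(156.8107957867431)) pin (np.float64(254.0970638102401), np.float64(58.51495991419739)) (np.float64(223.2446439736103), np.float64(171.94303180709403))
```

View pics/z2.png

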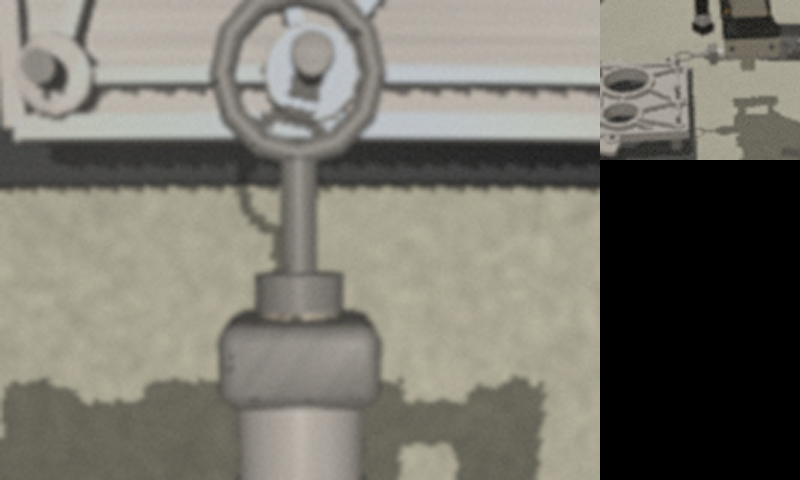

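The eye ring is centred at crop (298,75), image pixel (249.3,65). The pin head is at crop (313,52), pixel (254.3,57.3), and the casting edge is level in the picture, so the gauge is square to it. The gauge is gripped straight.

```bash
python3 - <<'E'
from h import *
m=camera_model('wrist');z=get_state()['eef_pos'][2]
e=plane(m,249.3,65,z+.0188);p=plane(m,254.3,57.3,.086)
print(e,p,(p-e)/.25, 'dz to eye z=.074', (.0552-z)/.25)
for a,b in((139,137),(187,187)):
    q1=plane(m,150+15/3,40+a/3,.012 if a>150 else .062);q2=plane(m,150+585/3,40+b/3,.012 if a>150 else .062);d=q1-q2;print('edge yaw',np.arctan2(-d[0],d[1]))
E
```

```text
[ 0.62162058 -0.04974232  0.14317583] [ 0.63601468 -0.04965651  0.086     ] [ 0.0575764   0.00034324 -0.22870332] dz to eye z=.074 -0.2767033244940445
edge yaw 0.23087140597491634
edge yaw 0.22754999758627442
```

Call:
apply_moves --steps '[{"translation": [0.03,0,0],"rotation": [0,0,0]},{"translation": [0.057,0,0],"rotation": [0,0,0]},{"translation": [0.057,0,-0.05],"rotation": [0,0,0]},{"translation": [0.057,0,-0.1],"rotation": [0,0,0]},{"translation": [0.057,0,-0.15],"rotation": [0,0,0]},{"translation": [0.057,0,-0.19],"rotation": [0,0,0]},{"translation": [0.057,0,-0.19],"rotation": [0,0,0]},{"translation": [0.057,0,-0.19],"rotation": [0,0,0]},{"translation": [0.057,0,-0.19],"rotation": [0,0,0]},{"translation": [0.057,0,-0.19],"rotation": [0,0,0]}]'

```text
t: 7.8
eef_pos: [0.5419, -0.0721, 0.0773]
ee_rot: [3.141, -0.001, 0.226]
force: [-0.1, -0.1, -1.2]
width: 0.0213
gripper_force: 40.0
```

```bash
python3 - <<'E'
from h import *
s=get_state();print(s['eef_pos'],s['ee_rot'],s['force'])
m=camera_model('wrist')
i=grab_frame('wrist');cv2.imwrite('pics/w3.png',i)
c=cv2.resize(i[30:150,190:310],(600,600),interpolation=cv2.INTER_CUBIC)
j=grab_frame('side');d=cv2.resize(j[150:200,205:255],(200,200),interpolation=cv2.INTER_CUBIC)
o=np.zeros((600,800,3),np.uint8);o[:,:600]=c;o[:200,600:]=d;cv2.imwrite('pics/z3.png',o)
P=s['eef_pos']+np.array([.098*np.cos(.226),.098*np.sin(.226),.0188]);print(P,proj(m,P),proj(m,[.636,-.0497,.086]))
E
```

```text
[ 0.54192381 -0.07213632  0.07731492] [ 3.14143577e+00 -1.29601687e-03  2.26427011e-01] [-0.12902602 -0.08075874 -1.24467831]
[ 0.63743172 -0.05017637  0.09611492] (np.float64(248.9229688779716), np.float64(63.68085855709404)) (np.float64(247.4864042173047), np.float64(69.83487252607883))
```

View pics/z3.png

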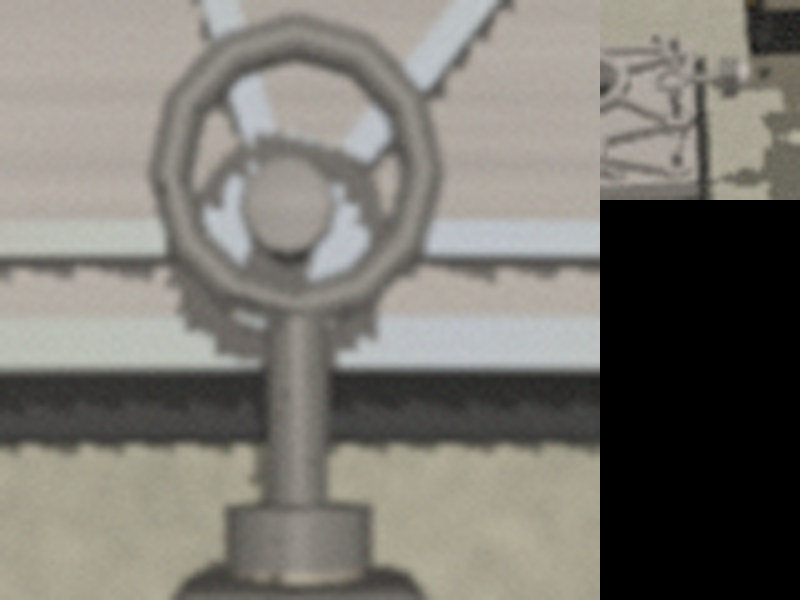

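The eye is at (297,163) and the pin head at (288,205), inside the ring. After parallax the eye is about 2.5 mm too far in, so I move back slightly and descend onto the neck.

Call:
apply_moves --steps '[{"translation": [-0.01,0.003,0],"rotation": [0,0,0]},{"translation": [-0.01,0.003,0],"rotation": [0,0,0]},{"translation": [-0.01,0.003,-0.02],"rotation": [0,0,0]},{"translation": [-0.01,0.003,-0.04],"rotation": [0,0,0]},{"translation": [-0.01,0.003,-0.06],"rotation": [0,0,0]},{"translation": [-0.01,0.003,-0.08],"rotation": [0,0,0]},{"translation": [-0.01,0.003,-0.097],"rotation": [0,0,0]},{"translation": [-0.01,0.003,-0.097],"rotation": [0,0,0]},{"translation": [-0.01,0.003,-0.097],"rotation": [0,0,0]},{"translation": [-0.01,0.003,-0.097],"rotation": [0,0,0]}]'

```text
t: 8.73
eef_pos: [0.5388, -0.0715, 0.0523]
ee_rot: [3.141, 0.0, 0.226]
force: [-0.4, -0.5, -1.5]
width: 0.021
gripper_force: 40.0
```

Call:
apply_moves --steps '[{"translation": [-0.012,-0.0028,0],"rotation": [0,0,0]},{"translation": [-0.024,-0.0056,0],"rotation": [0,0,0]},{"translation": [-0.036,-0.0084,0],"rotation": [0,0,0]},{"translation": [-0.048,-0.0112,0],"rotation": [0,0,0]},{"translation": [-0.06,-0.014,0],"rotation": [0,0,0]},{"translation": [-0.072,-0.0168,0],"rotation": [0,0,0]},{"translation": [-0.085,-0.0197,0],"rotation": [0,0,0]},{"translation": [-0.0975,-0.0225,0],"rotation": [0,0,0]},{"translation": [-0.0975,-0.0225,0],"rotation": [0,0,0]},{"translation": [-0.0975,-0.0225,0],"rotation": [0,0,0]}]'

```text
t: 9.57
eef_pos: [0.5153, -0.077, 0.0528]
ee_rot: [3.141, -0.002, 0.227]
force: [6.5, 0.6, -1.6]
width: 0.0209
gripper_force: 40.0
```

```bash
python3 - <<'E'
from h import *
s=get_state();print(s['eef_pos'],s['ee_rot'],s['force'])
i=grab_frame('wrist');cv2.imwrite('pics/w4.png',i)
c=cv2.resize(i[20:170,195:305],(440,600),interpolation=cv2.INTER_CUBIC);cv2.imwrite('pics/z4.png',c)
E
```

```text
[ 0.51531148 -0.07696052  0.05283632] [ 3.14135840e+00 -2.22498204e-03  2.26549953e-01] [ 6.53108283  0.57428318 -1.57828357]
```

View pics/z4.png

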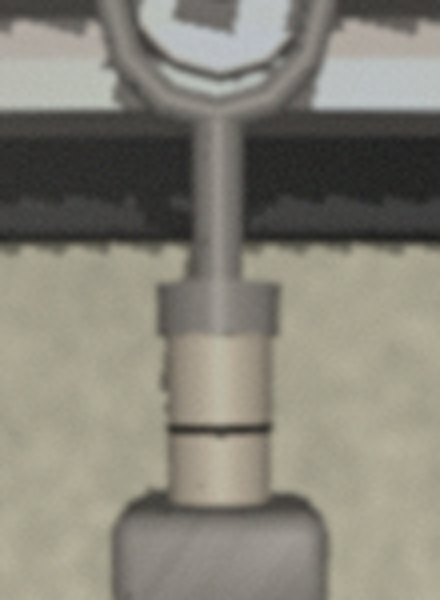

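The rod is out with the 10 mm line showing at row 430 and the mouth at about row 502, so about 18.5 mm. That agrees with the travel and the force. I'll pull 20 mm more.

Call:
apply_moves --steps '[{"translation": [-0.01,-0.0023,0],"rotation": [0,0,0]},{"translation": [-0.02,-0.0046,0],"rotation": [0,0,0]},{"translation": [-0.03,-0.0069,0],"rotation": [0,0,0]},{"translation": [-0.04,-0.0092,0],"rotation": [0,0,0]},{"translation": [-0.05,-0.0115,0],"rotation": [0,0,0]},{"translation": [-0.06,-0.0138,0],"rotation": [0,0,0]},{"translation": [-0.069,-0.0159,0],"rotation": [0,0,0]},{"translation": [-0.078,-0.018,0],"rotation": [0,0,0]},{"translation": [-0.078,-0.018,0],"rotation": [0,0,0]},{"translation": [-0.078,-0.018,0],"rotation": [0,0,0]}]'

```text
t: 10.45
eef_pos: [0.4981, -0.081, 0.0535]
ee_rot: [3.141, -0.006, 0.227]
force: [9.4, 1.7, -1.1]
width: 0.021
gripper_force: 40.0
```

```bash
python3 - <<'E'
from h import *
s=get_state();print(s['eef_pos'],s['ee_rot'],s['force'])
i=np.mean([grab_frame('wrist') for _ in range(4)],0).astype(np.uint8);cv2.imwrite('pics/w5.png',i)
for f in('w4','w5'):
    g=cv2.imread(f'pics/{f}.png').astype(float).mean(2)[:,245:255].mean(1);print(f,list(zip(range(60,160),g[60:160].round().astype(int))))
E
```

```text
[ 0.4980993 -0.080978   0.0535026] [ 3.14096395 -0.00615062  0.22722499] [ 9.39393612  1.66628672 -1.1175509 ]
w4 [(60, np.int64(120)), (61, np.int64(120)), (62, np.int64(121)), (63, np.int64(120)), (64, np.int64(120)), (65, np.int64(120)), (66, np.int64(120)), (67, np.int64(121)), (68, np.int64(119)), (69, np.int64(120)), (70, np.int64(121)), (71, np.int64(120)), (72, np.int64(121)), (73, np.int64(120)), (74, np.int64(121)), (75, np.int64(120)), (76, np.int64(120)), (77, np.int64(120)), (78, np.int64(119)), (79, np.int64(118)), (80, np.int64(118)), (81, np.int64(118)), (82, np.int64(120)), (83, np.int64(121)), (84, np.int64(120)), (85, np.int64(121)), (86, np.int64(121)), (87, np.int64(120)), (88, np.int64(122)), (89, np.int64(127)), (90, np.int64(133)), (91, np.int64(137)), (92, np.int64(136)), (93, np.int64(137)), (94, np.int64(137)), (95, np.int64(137)), (96, np.int64(136)), (97, np.int64(137)), (98, np.int64(137)), (99, np.int64(137)), (100, np.int64(137)), (101, np.int64(136)), (102, np.int64(135)), (103, np.int64(140)), (104, np.int64(157)), (105, np.int64(168)), (106, np.int6
[... 2625 characters left out ...]
, (128, np.int64(156)), (129, np.int64(156)), (130, np.int64(140)), (131, np.int64(93)), (132, np.int64(58)), (133, np.int64(96)), (134, np.int64(142)), (135, np.int64(156)), (136, np.int64(155)), (137, np.int64(153)), (138, np.int64(154)), (139, np.int64(155)), (140, np.int64(154)), (141, np.int64(154)), (142, np.int64(154)), (143, np.int64(155)), (144, np.int64(154)), (145, np.int64(138)), (146, np.int64(101)), (147, np.int64(79)), (148, np.int64(88)), (149, np.int64(102)), (150, np.int64(112)), (151, np.int64(119)), (152, np.int64(126)), (153, np.int64(130)), (154, np.int64(132)), (155, np.int64(132)), (156, np.int64(130)), (157, np.int64(130)), (158, np.int64(129)), (159, np.int64(128))]
```

The thin lines are at rows 88.5, 110.5 and 132 and the mouth is at about 145.7, so the rod is out about 36.4 mm. About 3.6 mm remains; allowing for compliance I command 4 mm.

Call:
apply_moves --steps '[{"translation": [-0.003,-0.0007,0],"rotation": [0,0,0]},{"translation": [-0.006,-0.0014,0],"rotation": [0,0,0]},{"translation": [-0.009,-0.0021,0],"rotation": [0,0,0]},{"translation": [-0.012,-0.0028,0],"rotation": [0,0,0]},{"translation": [-0.0155,-0.0036,0],"rotation": [0,0,0]},{"translation": [-0.0155,-0.0036,0],"rotation": [0,0,0]},{"translation": [-0.0155,-0.0036,0],"rotation": [0,0,0]},{"translation": [-0.0155,-0.0036,0],"rotation": [0,0,0]},{"translation": [-0.0155,-0.0036,0],"rotation": [0,0,0]},{"translation": [-0.0155,-0.0036,0],"rotation": [0,0,0]}]'

```text
t: 11.48
eef_pos: [0.4948, -0.0818, 0.0536]
ee_rot: [3.141, -0.007, 0.227]
force: [10.7, 2.4, -2.1]
width: 0.0212
gripper_force: 40.0
```

```bash
python3 - <<'E'
from h import *
s=get_state();print(s['eef_pos'],s['ee_rot'],s['force'],s['width'])
i=np.mean([grab_frame('wrist') for _ in range(4)],0).astype(np.uint8);cv2.imwrite('pics/w6.png',i)
g=i.astype(float).mean(2)[:,245:255].mean(1);print([(k,int(g[k])) for k in list(range(78,84))+list(range(100,106))+list(range(120,155))])
print(get_state()['eef_pos'])
cv2.imwrite('pics/z6.png',cv2.resize(i[0:170,190:310],(400,567),interpolation=cv2.INTER_CUBIC))
E
```

```text
[ 0.49478015 -0.08176543  0.05359394] [ 3.14085728 -0.00689661  0.22738207] [10.70210537  2.37071785 -2.09883596] 0.021210426283228955
[(78, 145), (79, 115), (80, 68), (81, 63), (82, 108), (83, 145), (100, 150), (101, 126), (102, 86), (103, 60), (104, 91), (105, 134), (120, 156), (121, 157), (122, 150), (123, 123), (124, 73), (125, 61), (126, 107), (127, 145), (128, 156), (129, 156), (130, 155), (131, 155), (132, 154), (133, 152), (134, 153), (135, 154), (136, 155), (137, 155), (138, 156), (139, 154), (140, 136), (141, 87), (142, 45), (143, 38), (144, 41), (145, 47), (146, 60), (147, 75), (148, 91), (149, 103), (150, 112), (151, 120), (152, 126), (153, 130), (154, 132)]
[ 0.49475933 -0.08173853  0.05358036]
```

View pics/z6.png

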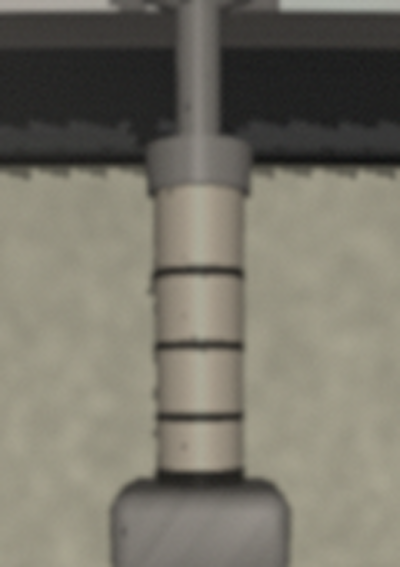

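The broad mark's front edge is at row 140.8 and the mouth at about 145.7, so the rod is out about 39.8 mm. The force is 11.0 N, square to the edge, and the 50 mm line is still inside the barrel. I'll hand it in.

```bash
python3 -c "
from station import *
print(job_done())"
```

```text
the job is handed in; nothing more can be done
None
```

The pin held: the gauge is hooked on it and held level and clear of the bench, with the broad mark at the mouth (rod out about 39.8 mm, 11 N, square to the front edge), and the job is handed in.

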